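# Build a sieve column on the shaker

## Task

Build the column of little test sieves on the bench shaker, adding one part at a time from the bottom up: the fine-mesh sieve goes on the shaker's receiver pan, the medium sieve on that, the coarse sieve on top, then the lid, each nested fully home in the part beneath and let go. Then swing the hold-down fork all the way round so that it embraces the neck of the lid's knob and holds the column down. Do not knock over or shove the glass beaker and the jar of stain standing nearby.

Things in the scene. Friction and masses are not known exactly. Their poses are not given: they have to be found in the camera images.
- sieve_fine: Fine sieve: shallowest of the three round sieves, 22 mm tall (7 mm skirt, 15 mm frame), mesh so dense (2 mm) it looks like a closed sheet. 60 g. Steel; frame 54 mm outside (grip it there), bore 50 mm; skirt 46 mm across tapering to 40 at its foot, drops into the bore beneath until the frame's edge lies on that rim (underside then 7 mm below the rim). Origin: centre of underside, z up.
- sieve_medium: Medium sieve: 28 mm tall (7 mm skirt, 21 mm frame), mesh of 6 mm pitch. 75 g. Steel; frame 54 mm outside (grip it there), bore 50 mm; skirt 46 mm across tapering to 40 at its foot, drops into the bore beneath until the frame's edge lies on that rim (underside then 7 mm below the rim). Origin: centre of underside, z up.
- sieve_coarse: Coarse sieve: deepest, 35 mm tall (7 mm skirt, 28 mm frame), open mesh of 12 mm pitch. 90 g. Steel; frame 54 mm outside (grip it there), bore 50 mm; skirt 46 mm across tapering to 40 at its foot, drops into the bore beneath until the frame's edge lies on that rim (underside then 7 mm below the rim). Origin: centre of underside, z up.
- sieve_lid: Lid: closed steel disc 54 mm across, 4 mm thick, over the same 7 mm skirt; nests like the sieves. Mushroom knob: neck 12 mm across from 11 to 27 mm above the underside, head 30 mm across from 27 to 36 mm (lift it there). 90 g. Origin: centre of the underside (skirt's foot), z up.
- pan_rim (a point): Centre of the receiver pan's rim, 52 mm above the bench: the seat of the column. The pan is a steel cup (54 mm outside, 50 mm bore, 18 mm deep) fixed on the white shaker, whose 30 mm high casing reaches 54 mm before, 46 mm beside and 106 mm behind this point (dial 8 mm more in front) and is fixed to the bench. Its x axis points to the fork's post.
- pivot (a point): Vertical axis of the hold-down fork, on a 14 mm thick post 85 mm behind the pan's centre; this point is at the mid height of the fork arm, 128 mm above the bench (hub 23 mm across, top 143 mm). To the left of the shaker stands a fixed hand press (base 0.37 to 0.62 m ahead of the robot, column and lever up to 0.41 m high, within 0.04 m of straight ahead): pass in front of it.
- hold_down (a joint): Fork angle, rad: 0 = home (end stop), arm pointing from post to column axis; grows as it opens clockwise from above (to the left and back); starts at 1.9 to 2.5. Arm 125 to 131 mm above the bench, 106 mm long; its notch, 26 mm wide and open to the closing side, slips round the knob's neck, 5 mm clear above and below when all is seated. About 1 N at the pin turns it; it stays where left.
- fork_pin (a point): Top centre of the upright black pin by which the fork arm is swung: 12 mm thick (15 mm at its tip), 26 mm tall, on the arm 45 mm from the post's axis; its top is 157 mm above the bench.
- beaker: Bystander: a small empty clear beaker, 39 mm across and 44 mm tall, standing in front of the work. Origin: centre of its underside.
- stain_jar: Bystander: a dark jar with a clear cap, 44 mm across and 80 mm tall, standing behind the work. Origin: centre of its underside.
Things that resemble listed ones, but are neither listed nor needed, are in the scene too. What is shaped like the sieve_medium but red is not meant. Leave any blue or green look-alike of the sieve_lid alone.

How it is judged:
By the outcome, as a careful person would: the job done as asked, in the order asked, and still so for the second after the job is handed in, with the robot touching nothing.
It also fails if it takes over 128 s, if anything falls off the work surface, if the arm or the gripper's body presses on something with over 40 N, if the wrist force passes 120 N, or if a joint passes its speed limit or range.

## Robot

A 6-joint arm with a two-finger parallel gripper is mounted at the origin on a cart in front of the work surface, level with it; the furniture and walls round the work are solid. World frame = base frame: x ahead of the robot, y to its left, z up, the work surface at z = 0. Lengths are in m, angles in rad, forces in N, time in s.
With the tool pointing down it reaches from about 0.325 to 0.85 m from the base axis. Payload 15.5 kg.
Tool frame: the origin (TCP) lies midway between the tips of the shut fingers; the grasp point (between the pads) lies 19 mm behind it; z points along the fingers, y is the line along which they close (so a half turn about z gives the same grasp; the last joint's range is limited). The gripper opens to 91 mm and grips with 3 to 60 N. Pads are 32 mm wide; open, the fingers measure 118 mm over their backs; the gripper's body (76 mm by 178 mm) begins 60 mm behind the grasp point.
Start: joints at [-1.357, 0.494, 1.345, -0, 1.302, -0.096], TCP at [0.191, -0.595, 0.214] pointing down, gripper open.
Joint ranges: [-2.91, 2.91], [-0.82, 2.16], [0.22, 2.67], [-1.22, 4.37], [0.12, 2.79], [-3.08, 3.08]. Speed limits (rad/s): [1.89, 1.89, 2.57, 3.01, 3.01, 3.01].

## Interface

Orientations are given as a 3x3 rotation matrix whose columns are the frame's x, y, z axes.
In Python, from station import robot gives the robot as it stands.
- The arm moves only by the tool servo_tool, never from a script. Its argument "deltas" is one flat list of numbers, 5 for each row, row after row: the shift along the tool's x, y, z in cm, then the turn about the tool's z in degrees, then the closure in counts, from 0 (fully open) to 255 (shut). In form: [tx, ty, tz, twist, fingers, tx, ty, tz, twist, fingers, ...]. A call has 1 to 20 rows; each row shifts and turns the commanded pose from where the row before left it, along the tool's axes as they then stand; what a row does not reach is not made up. A row lasts 1/8 s, in which the tool goes at most 62.5 mm and 10.7 degrees, less where a joint would pass 70% of its speed; a pose out of reach is approached as far as the arm can. A call with a gripper value outside its range is refused whole. The fingers move at their own pace and stop on an object; "force" is the grip in N (left out, the last holds). Time passes only in rows, so rows that do not move let the fingers close. It gives the time, the measured TCP pose, the force, the opening and the grip force at its end, in the units of the state.
- robot.get_obs(): the state, without advancing time (a new reading comes with each control period).
- robot.get_image(name): name is "scene" or "side" or "wrist"; returns the picture (400x640x3 uint8, red, green, blue); there is no depth.
- robot.calibration(name): a dict with "intrinsics" (3x3 intrinsics, pixels), "rvec" (rotation vector, rad) and "tvec" (3), from world to camera coordinates, as OpenCV has them; the wrist camera has in their place "tool_from_camera" (4x4, takes a point from camera to tool coordinates, whose origin is the TCP and whose axes are the flange's). Camera axes: x right, y down, z forward; pixel columns grow to the right and rows downward; lengths in m; the calibration is good to about 2 mm. A picture is of the moment at which its call begins: read the wrist's pose just before it. calibration takes no time and is no camera call.
- robot.finish_job(): hands the job in; it is judged then, once.
The state is a dict: "time": time; "qpos": joint angles; "joint_vel": joint speeds; "tau": joint torques, N m; "tool_pos": TCP position; "tcp_rot": TCP orientation; "ft_force": force on the tool from outside, world axes, zero at the start; "moment": the same for the moment, N m; "finger_gap": finger opening in m; "gripper_force": force on a finger pad.
Only numpy, scipy, OpenCV 4.12 (cv2) and the standard library are available. Lean on these libraries where they do the work, as an engineer would, in place of code of your own. Each camera call takes 0.05 s, during which the arm holds its last target. There are 200 camera calls.

## Working session

There is one attempt and no reset: what is moved stays moved. The work goes in short steps, Python scripts to look and compute and a tool call to move; the robot and the scene stay as the last step left them, time stands still between calls to the robot, and variables do not carry over. Pictures are saved under pics/ and viewed, at most 14 in all, crops included, and the job is handed in when it is done.

Besides the shell and the picture viewer there is one more tool, called after "Call:" by a JSON object that holds its "method" and its "body", one argument or row to a line. servo_tool: Moves the arm, as the interface text tells. Its arguments: {"type":"object","properties":{"deltas":{"type":"array","items":{"type":"number"}},"force":{"type":"number"}},"required":["deltas"]}

```bash
mkdir -p pics; ls; python3 - <<'E'
from station import robot
import cv2
o=robot.get_obs();print(o['time'],o['tool_pos'],o['tcp_rot'],o['finger_gap'])
for n in ['scene','side']:
    im=robot.get_image(n);cv2.imwrite(f'pics/{n}0.png',im[:,:,::-1])
    c=robot.calibration(n);print(n,c)
print(robot.calibration('wrist'))
a=cv2.imread('pics/scene0.png')
E
```

```text
pics
0.0 [ 0.19046819 -0.59488465  0.21333532] [[ 9.52391681e-01  3.04877061e-01 -2.50795920e-04]
 [ 3.04877140e-01 -9.52390952e-01  1.18463914e-03]
 [ 1.22313535e-04 -1.20470241e-03 -9.99999267e-01]] 0.0910197258514442
scene {'intrinsics': array([[441.4730401 ,   0.        , 316.73547845],
       [  0.        , 441.4730401 , 189.59567167],
       [  0.        ,   0.        ,   1.        ]]), 'rvec': array([ 2.3121169 , -0.85518962,  0.32785708]), 'tvec': array([-0.61669517,  0.06088799,  1.05632618])}
side {'intrinsics': array([[435.64435159,   0.        , 314.25553271],
       [  0.        , 435.64435159, 208.31673726],
       [  0.        ,   0.        ,   1.        ]]), 'rvec': array([ 2.17719731, -0.21836683,  0.08905123]), 'tvec': array([-0.54980315, -0.0773292 ,  1.28380501])}
{'intrinsics': array([[284.61165349,   0.        , 320.02244625],
       [  0.        , 284.61165349, 195.95346788],
       [  0.        ,   0.        ,   1.        ]]), 'tool_from_camera': array([[ 5.29191734e-04, -9.55161436e-01, -2.96085042e-01,
         8.43110311e-02],
       [ 9.99999842e-01,  5.61338171e-04, -2.35639131e-05,
         1.00190366e-03],
       [ 1.88711177e-04, -2.96084983e-01,  9.55161582e-01,
        -1.71552373e-01],
       [ 0.00000000e+00,  0.00000000e+00,  0.00000000e+00,
         1.00000000e+00]])}
```

View pics/scene0.png

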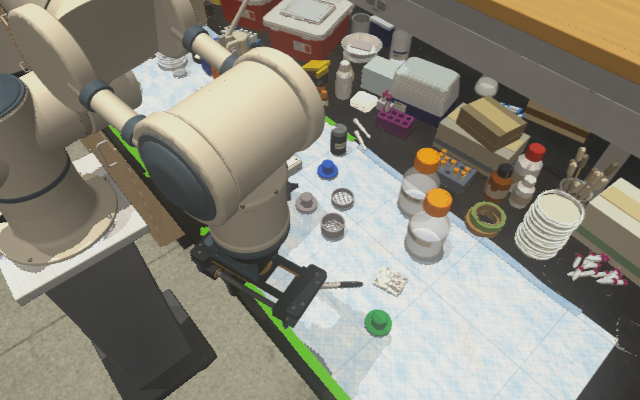

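View pics/side0.png

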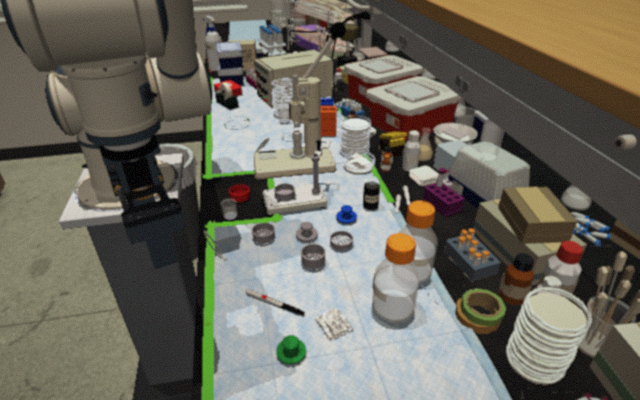

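Side view: the shaker and pan are at (287,192) with the post at (317,175). The sieves are at (263,234), (313,257) and (342,240), the grey lid at (307,231), and the beaker at (229,208) with the jar at (371,195). The look-alikes are the red sieve at (239,192), the blue lid at (346,214) and the green lid at (291,350).

```bash
cat > h.py <<'E'
import numpy as np, cv2
from station import robot
def cam(n,o=None):
    c=robot.calibration(n);K=c['intrinsics']
    if n=='wrist':
        T=np.eye(4);T[:3,:3]=o['tcp_rot'];T[:3,3]=o['tool_pos'];T=T@c['tool_from_camera']
        return K,T[:3,:3],T[:3,3]
    R=cv2.Rodrigues(c['rvec'])[0];return K,R.T,-R.T@c['tvec']
def p2w(C,uv,z):
    K,R,t=C;d=R@np.linalg.inv(K)@np.array([*uv,1.]);return t+d*(z-t[2])/d[2]
def w2p(C,p):
    K,R,t=C;q=K@R.T@(np.array(p)-t);return q[:2]/q[2]
def goto(o,p,yaw=None):
    "needed tool-frame shift in cm; yaw: wanted heading (deg) of tool y, mod 180"
    R=o['tcp_rot'];s='shift cm %s'%np.round(R.T@(np.array(p)-o['tool_pos'])*100,2)
    cur=np.degrees(np.arctan2(R[1,1],R[0,1]))
    if yaw is not None: s+=' twist %.1f'%(-((yaw-cur+90)%180-90))
    return s+' curyaw %.1f'%cur
E
python3 - <<'E'
from h import *
C=cam('side')
for n,uv,z in [('sA',(263,229),.025),('sB',(313,251),.03),('sC',(342,236),.02),('lid',(307,225),.032),('blue',(346,208),.032),('pan',(285,188),.052),('beaker',(229,202),.044),('jar',(371,184),.08),('red',(239,187),.028),('post',(317,153),.143)]:
    print(n,np.round(p2w(C,uv,z),3))
a=cv2.imread('pics/side0.png');cv2.imwrite('pics/c0.png',cv2.resize(a[140:280,215:390],None,fx=4.5,fy=4.2,interpolation=cv2.INTER_CUBIC))
E
```

```text
sA [ 0.369 -0.342  0.025]
sB [ 0.47  -0.452  0.03 ]
sC [ 0.549 -0.402  0.02 ]
lid [ 0.474 -0.358  0.032]
blue [ 0.583 -0.309  0.032]
pan [ 0.441 -0.214  0.052]
beaker [ 0.294 -0.236  0.044]
jar [ 0.652 -0.286  0.08 ]
red [ 0.322 -0.144  0.028]
post [ 0.529 -0.21   0.143]
```

View pics/c0.png

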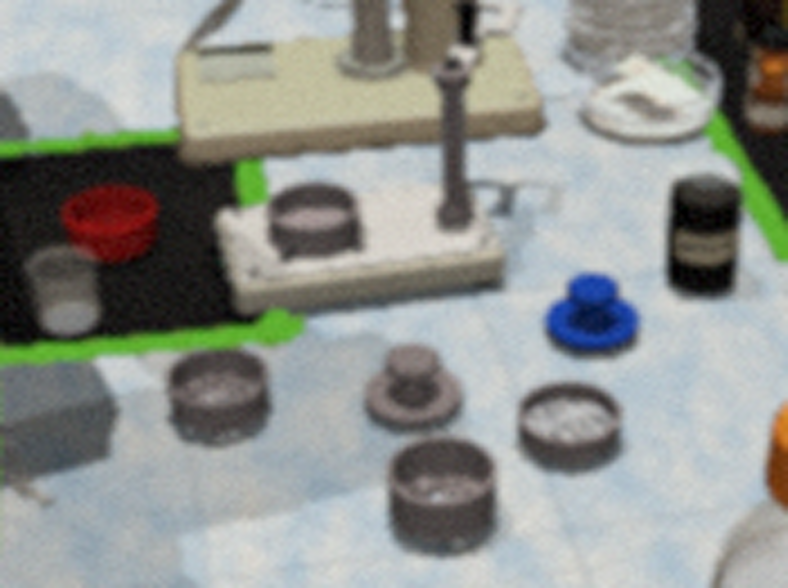

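Call:
{"method": "servo_tool", "body": {
  "deltas": [3.2,-1.44,-0.87,0,0,3.2,-1.44,-0.87,0,0,3.2,-1.44,-0.87,0,0,3.2,-1.44,-0.87,0,0,3.2,-1.44,-0.87,0,0,3.2,-1.44,-0.87,0,0,3.2,-1.44,-0.87,0,0,3.2,-1.44,-0.87,0,0,3.2,-1.44,-0.87,0,0,3.2,-1.44,-0.87,0,0,0,0,0,9,0,0,0,0,9,0,0,0,0,0,0,0,0,0,0,0]
}}

```text
time: 1.85
tool_pos: [0.4513, -0.3605, 0.3008]
tcp_rot: [[1.0, -0.001, -0.0], [-0.001, -1.0, 0.0], [-0.0, -0.0, -1.0]]
ft_force: [-0.1, 0.3, 0.3]
finger_gap: 0.0913
gripper_force: 0.0
```

```bash
python3 - <<'E'
from h import *
o=robot.get_obs();C=cam('wrist',o)
im=robot.get_image('wrist')[:,:,::-1];cv2.imwrite('pics/w1.png',im)
print(o['time'],o['tool_pos'],o['qpos'])
for n,p in dict(sA=(.369,-.342,.028),sB=(.47,-.452,.035),sC=(.549,-.402,.022),lid=(.474,-.358,.036),pan=(.441,-.214,.052)).items(): print(n,w2p(C,p))
E
```

```text
1.85 [ 0.45126355 -0.36052521  0.30075077] [-7.77453748e-01  3.54333470e-01  1.33603657e+00 -1.54839807e-06
  1.45163946e+00  7.94138806e-01]
sA [308.40679351 212.61378205]
sB [379.03424173 152.54894677]
sC [347.15029202  98.47002761]
lid [317.81831006 150.04175294]
pan [222.39276378 173.4944782 ]
```

View pics/w1.png

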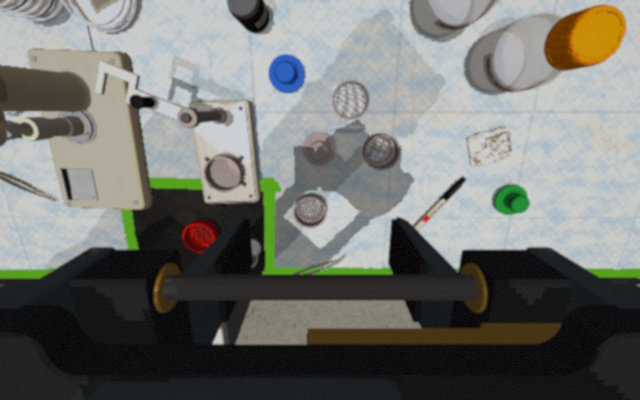

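Wrist view: sieves at (350,98), (381,151) and (310,210), lid at (319,147), pan at (225,170). The post is at (187,118) and the fork pin at (143,101). I'll enlarge this to read the meshes.

```bash
python3 - <<'E'
from h import *
a=cv2.imread('pics/w1.png');
cv2.imwrite('pics/c1.png',cv2.resize(a[75:235,280:410],None,fx=4.5,fy=3.7*1.0,interpolation=cv2.INTER_CUBIC))
E
```

```text
(no output)
```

View pics/c1.png

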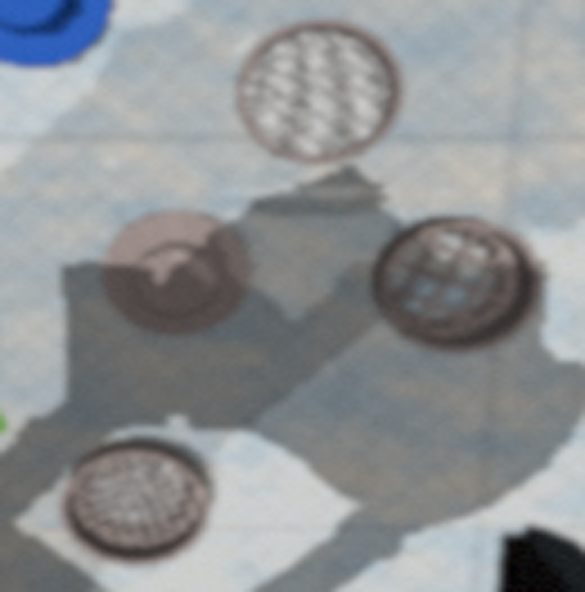

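Candidates: (350,98) is the shallowest, with an aliased bright sheet, so it's the fine sieve. (310,210) has mid height and a small pitch, so medium. (381,151) is the tallest, with a visible wide mesh, so coarse. The red one at (200,236) and the blue and green lids are excluded, so the grey lid at (319,147) is the one meant. I'll compute positions and hover over the fine sieve.

```bash
python3 - <<'E'
from h import *
o=robot.get_obs();C=cam('wrist',o)
for n,uv,z in [('fine',(351.1,99.9),.022),('med',(310.9,209.9),.028),('coarse',(381.1,151.2),.035),('lid head',(319,146),.034),('pan',(225.5,170),.052),('post',(188,118),.143),('pin',(143,101),.157)]: print(n,np.round(p2w(C,uv,z),4))
print(goto(o,p2w(C,(351.1,99.9),.022)))
E
```

```text
fine [ 0.547  -0.4081  0.022 ]
med [ 0.3739 -0.3462  0.028 ]
coarse [ 0.4721 -0.4552  0.035 ]
lid head [ 0.4799 -0.3599  0.034 ]
pan [ 0.4465 -0.2193  0.052 ]
post [ 0.525  -0.2141  0.143 ]
pin [ 0.5428 -0.1754  0.157 ]
shift cm [ 9.58  4.75 27.88] curyaw -90.1
```

Call:
{"method": "servo_tool", "body": {
  "deltas": [2.4,1.19,4.2,0,0,2.4,1.19,4.2,0,0,2.4,1.19,4.2,0,0,2.4,1.18,4.4,0,0,0,0,0,0,0,0,0,0,0,0]
}}

```text
time: 2.65
tool_pos: [0.5471, -0.4086, 0.1317]
tcp_rot: [[1.0, -0.003, 0.0], [-0.003, -1.0, -0.0], [0.0, 0.0, -1.0]]
ft_force: [0.6, 0.3, 0.3]
finger_gap: 0.0913
gripper_force: 0.0
```

```bash
python3 - <<'E'
from h import *
o=robot.get_obs();C=cam('wrist',o)
im=robot.get_image('wrist')[:,:,::-1];cv2.imwrite('pics/w2.png',im)
print(o['time'],o['tool_pos'])
E
```

```text
2.65 [ 0.54710963 -0.40864169  0.13174911]
```

View pics/w2.png

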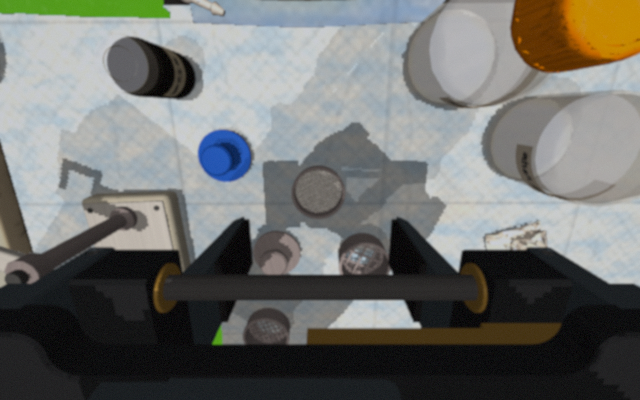

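Close view: the fine sieve is at (318,190) and shows a closed sheet, confirmed. (364,255) is the wide mesh, coarse; (268,327) is the medium mesh.

```bash
python3 - <<'E'
from h import *
o=robot.get_obs();C=cam('wrist',o)
p=p2w(C,(318.3,190),.022);print(p,goto(o,[p[0],p[1],.0085],-90))
E
```

```text
[ 0.55096531 -0.40809963  0.022     ] shift cm [ 0.36 -0.08 12.4 ] twist -0.2 curyaw -90.2
```

Call:
{"method": "servo_tool", "body": {
  "deltas": [0.3,-0.08,3.1,0,0,0,0,3.1,0,0,0,0,3.1,0,0,0,0,2.1,0,0,0,0,1.0,0,0,0,0,0,0,0,0,0,0,0,255,0,0,0,0,255,0,0,0,0,255,0,0,0,0,255,0,0,0,0,255,0,0,0,0,255],
  "force": 20
}}

```text
time: 4.2
tool_pos: [0.5503, -0.4077, 0.0071]
tcp_rot: [[1.0, -0.004, 0.0], [-0.004, -1.0, -0.0], [0.0, 0.0, -1.0]]
ft_force: [-1.2, 0.2, 4.0]
finger_gap: 0.0539
gripper_force: 20.0
```

Call:
{"method": "servo_tool", "body": {
  "deltas": [0,0,-3,0,255,0,0,-4.5,0,255,0,0,-4.5,0,255,0,0,-3,0,255,-4.4,-4.7,0,0,255,-4.4,-4.7,0,0,255,-4.3,-4.7,0,0,255,-4.3,-4.7,0,0,255,0,0,0,0,255,0,0,0,0,255]
}}

```text
time: 5.45
tool_pos: [0.3819, -0.224, 0.1573]
tcp_rot: [[1.0, -0.004, 0.001], [-0.004, -1.0, -0.001], [0.001, 0.001, -1.0]]
ft_force: [0.4, -0.3, -1.1]
finger_gap: 0.0543
gripper_force: 20.0
```

```bash
python3 - <<'E'
from h import *
o=robot.get_obs();C=cam('wrist',o)
im=robot.get_image('wrist')[:,:,::-1];cv2.imwrite('pics/w3.png',im);np.save('w3.npy',o,allow_pickle=True)
print(o['time'],o['tool_pos'],w2p(C,(.4465,-.2193,.052)))
E
```

```text
5.45 [ 0.38186966 -0.22397229  0.15726971] [313.76689732 129.88225439]
```

View pics/w3.png

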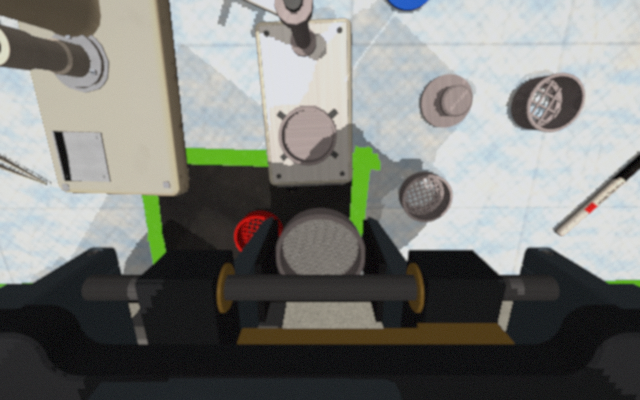

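The pan rim is centred at (307,133) and the held fine sieve at about (321,248). The medium, lid and coarse are at (425,195), (446,100) and (547,102).

```bash
python3 - <<'E'
from h import *
o=np.load('w3.npy',allow_pickle=True).item();C=cam('wrist',o)
for n,uv,z in [('pan',(307.5,132.5),.052),('post',(295,7),.143),('held',(321,248),.172),('heldtop',(321,208),.172),('lidhead',(456.5,101),.036),('med',(428,190),.028),('coarse',(557,98),.035),('casingL',(270,187),.03),('casingR',(351,184),.03)]:print(n,np.round(p2w(C,uv,z),4))
im=cv2.imread('pics/w3.png');S=cam('side');s=robot.get_image('side')[:,:,::-1]
print('side pan proj',[w2p(S,p2w(C,(307.5,132.5),.052))])
a=np.hstack([cv2.resize(im[90:180,260:350],(400,400),interpolation=cv2.INTER_CUBIC),cv2.resize(s[140:220,250:330],(400,400),interpolation=cv2.INTER_CUBIC)]);cv2.imwrite('pics/c3.png',a)
E
```

```text
pan [ 0.4441 -0.2133  0.052 ]
post [ 0.5211 -0.2113  0.143 ]
held [ 0.3845 -0.2255  0.172 ]
heldtop [ 0.4105 -0.2256  0.172 ]
lidhead [ 0.4724 -0.3587  0.036 ]
med [ 0.3798 -0.3438  0.028 ]
coarse [ 0.4749 -0.457   0.035 ]
casingL [ 0.3844 -0.1706  0.03  ]
casingR [ 0.3874 -0.2587  0.03  ]
side pan proj [array([286.04196309, 187.73066234])]
```

View pics/c3.png

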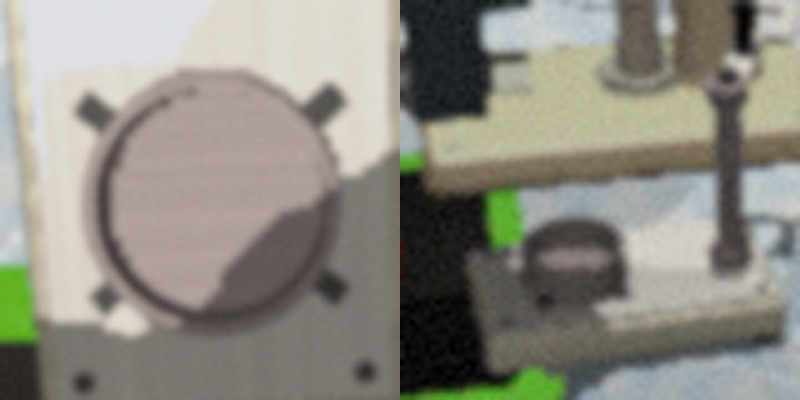

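Call:
{"method": "servo_tool", "body": {
  "deltas": [3.0,-0.6,0,0,255,2.9,-0.55,0,0,255,0,0,0,0,255,0,0,3,0,255,0,0,3,0,255,0,0,2,0,255,0,0,1,0,255,0,0,0.5,0,255,0,0,0.4,0,255,0,0,0.3,0,255,0,0,0,0,255,0,0,0,0,255]
}}

```text
time: 7.05
tool_pos: [0.4404, -0.2123, 0.0551]
tcp_rot: [[1.0, -0.004, 0.0], [-0.004, -1.0, -0.0], [0.0, 0.0, -1.0]]
ft_force: [-0.3, -0.2, -1.8]
finger_gap: 0.0538
gripper_force: 20.0
```

Call:
{"method": "servo_tool", "body": {
  "deltas": [0,0,0.1,0,255,0,0,0.1,0,255,0,0,0.1,0,255,0,0,0,0,255]
}}

```text
time: 7.55
tool_pos: [0.4408, -0.2124, 0.0521]
tcp_rot: [[1.0, -0.004, 0.001], [-0.004, -1.0, -0.0], [0.001, 0.0, -1.0]]
ft_force: [3.6, 1.1, 3.0]
finger_gap: 0.0539
gripper_force: 20.5
```

Call:
{"method": "servo_tool", "body": {
  "deltas": [0.1,0,0.05,0,255,0,0,0,0,255]
}}

```text
time: 7.8
tool_pos: [0.441, -0.2124, 0.0518]
tcp_rot: [[1.0, -0.004, -0.0], [-0.004, -1.0, -0.0], [-0.0, 0.0, -1.0]]
ft_force: [-3.9, -1.8, 16.1]
finger_gap: 0.0542
gripper_force: 21.1
```

Call:
{"method": "servo_tool", "body": {
  "deltas": [0,0,-0.05,0,255,0,0,0,0,180,0,0,0,0,60,0,0,0,0,0,0,0,0,0,0,0,0,-3,0,0,0,0,-4,0,0,-3,0,-4,0,0,-3,0,0,0,0,0,0,0,0,0]
}}

```text
time: 9.05
tool_pos: [0.3797, -0.2116, 0.1623]
tcp_rot: [[1.0, -0.005, -0.0], [-0.005, -1.0, 0.0], [-0.0, -0.0, -1.0]]
ft_force: [1.2, -0.6, -0.8]
finger_gap: 0.0914
gripper_force: 0.0
```

```bash
python3 - <<'E'
from h import *
o=robot.get_obs();C=cam('wrist',o)
im=robot.get_image('wrist')[:,:,::-1];cv2.imwrite('pics/w4.png',im);np.save('w4.npy',o,allow_pickle=True)
s=robot.get_image('side')[:,:,::-1]
print(o['time'],o['tool_pos'])
a=np.hstack([cv2.resize(im[70:230,240:440],(500,400),interpolation=cv2.INTER_CUBIC),cv2.resize(s[150:210,255:315],(300,400),interpolation=cv2.INTER_CUBIC)]);cv2.imwrite('pics/c4.png',a)
E
```

```text
9.05 [ 0.37971875 -0.21160145  0.16225104]
```

View pics/c4.png

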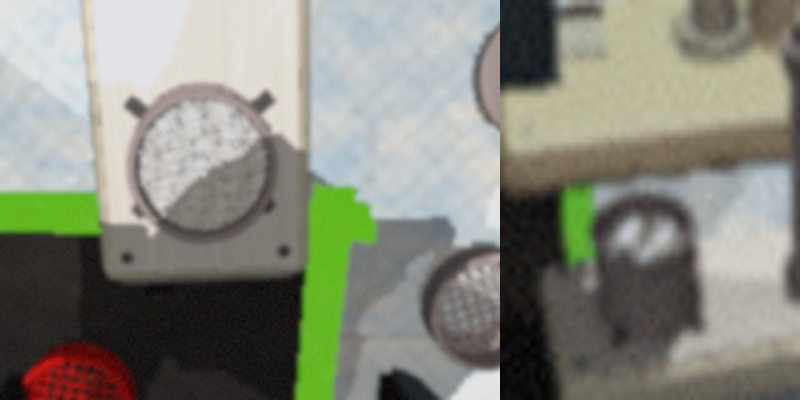

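Call:
{"method": "servo_tool", "body": {
  "deltas": [0,4.4,1,0,0,0,4.4,1,0,0,0,4.4,1,0,0,0,0,0,0,0,0,0,0,0,0]
}}

```text
time: 9.78
tool_pos: [0.3809, -0.3435, 0.1313]
tcp_rot: [[1.0, -0.004, -0.001], [-0.004, -1.0, 0.001], [-0.001, -0.001, -1.0]]
ft_force: [-0.1, -0.3, -0.5]
finger_gap: 0.091
gripper_force: 0.0
```

```bash
cat > circ.py <<'E'
from h import *
def rim(im,C,p,r,z,span=.012):
    "refine the centre of a circle of radius r at height z near p by gradient along its projected edge"
    g=cv2.GaussianBlur(cv2.cvtColor(im,cv2.COLOR_BGR2GRAY).astype(np.float32),(0,0),1)
    th=np.linspace(0,2*np.pi,90,endpoint=False);best=[]
    for dx in np.arange(-span,span+1e-9,.0005):
        for dy in np.arange(-span,span+1e-9,.0005):
            v=[]
            for rr in (r-.0015,r+.0015):
                P=np.c_[p[0]+dx+rr*np.cos(th),p[1]+dy+rr*np.sin(th),np.full(90,z)]
                K,R,t=C;q=(P-t)@R@K.T;q=(q[:,:2]/q[:,2:]).astype(np.float32)
                v.append(cv2.remap(g,q[:,0].copy(),q[:,1].copy(),cv2.INTER_LINEAR).ravel())
            best.append((np.median(np.abs(v[1]-v[0]))+np.mean(np.minimum(np.abs(v[1]-v[0]),30)),p[0]+dx,p[1]+dy))
    return max(best)
E
python3 - <<'E'
from circ import *
o=robot.get_obs();C=cam('wrist',o)
im=np.ascontiguousarray(robot.get_image('wrist')[:,:,::-1]);cv2.imwrite('pics/w5.png',im);np.save('w5.npy',o,allow_pickle=True)
print(o['time'],o['tool_pos'])
print(rim(im,C,(.378,-.3445),.027,.028))
o4=np.load('w4.npy',allow_pickle=True).item();C4=cam('wrist',o4);print('stack',p2w(C4,(320.4,134),.067),rim(cv2.imread('pics/w4.png'),C4,(.443,-.2133),.027,.067))
p=rim(im,C,(.378,-.3445),.027,.028)[1:];uv=w2p(C,[*p,.028]);print(uv)
q=im.copy()
for t in np.linspace(0,6.28,60): cv2.circle(q,tuple(np.int32(w2p(C,[p[0]+.027*np.cos(t),p[1]+.027*np.sin(t),.028])*1)),0,(0,255,0))
u,v=np.int32(uv);cv2.imwrite('pics/c5.png',cv2.resize(q[v-50:v+50,u-60:u+60],None,fx=5,fy=5,interpolation=cv2.INTER_NEAREST))
E
```

```text
9.775 [ 0.38090746 -0.34348648  0.13134509]
(np.float32(49.239464), np.float64(0.3695), np.float64(-0.344))
stack [ 0.44121407 -0.21318305  0.067     ] (np.float32(62.554573), np.float64(0.443), np.float64(-0.2133))
[319.75575602 205.96674685]
```

View pics/c5.png

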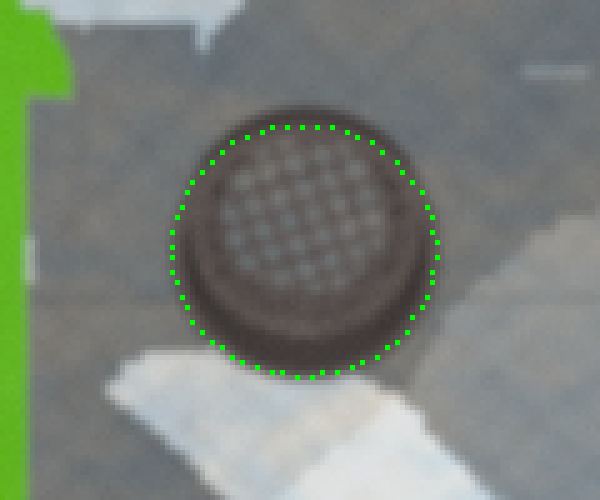

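```bash
python3 - <<'E'
from circ import *
for f,p,z in [(4,(.446,-.216),.067),(4,(.44,-.212),.067),(3,(.446,-.216),.052),(5,(.374,-.346),.028),(3,(.3835,-.2245),.1722)]:
    o=np.load(f'w{f}.npy',allow_pickle=True).item();print(f,z,rim(cv2.imread(f'pics/w{f}.png'),cam('wrist',o),p,.027,z))
o=dict(tool_pos=np.array([.54711,-.40864,.13175]),tcp_rot=np.array([[1,-.003,0],[-.003,-1,0],[0,0,-1.]]))
print('fine pick',rim(cv2.imread('pics/w2.png'),cam('wrist',o),(.549,-.408),.027,.022))
E
```

```text
4 0.067 (np.float32(62.677395), np.float64(0.443), np.float64(-0.213))
4 0.067 (np.float32(62.677395), np.float64(0.443), np.float64(-0.213))
3 0.052 (np.float32(72.481186), np.float64(0.442), np.float64(-0.214))
5 0.028 (np.float32(49.239464), np.float64(0.3695), np.float64(-0.344))
3 0.1722 (np.float32(55.003845), np.float64(0.3835), np.float64(-0.225))
fine pick (np.float32(40.529922), np.float64(0.5465000000000001), np.float64(-0.4065))
```

```bash
python3 - <<'E'
from circ import *
S=cam('side');im=cv2.imread('pics/side0.png')
for n,p,z in [('fine',(.549,-.407),.022),('med',(.373,-.344),.028),('coarse',(.472,-.455),.035),('pan',(.443,-.213),.052)]: print(n,rim(im,S,p,.027,z))
o=np.load('w5.npy',allow_pickle=True).item();C=cam('wrist',o)
for z in (.007,.012):print(p2w(C,(319.6,199),z))
im1=cv2.imread('pics/w1.png');o=dict(tool_pos=np.array([.45126,-.36052,.30075]),tcp_rot=np.array([[1,-.001,0],[-.001,-1,0],[0,0,-1.]]));C=cam('wrist',o)
for n,p,z in [('fine',(.549,-.407),.022),('med',(.373,-.344),.028),('coarse',(.472,-.455),.035),('pan',(.443,-.213),.052)]: print(n,rim(im1,C,p,.027,z))
E
```

```text
fine (np.float32(55.480618), np.float64(0.5445000000000001), np.float64(-0.4095))
med (np.float32(39.03752), np.float64(0.3675), np.float64(-0.3475))
coarse (np.float32(49.51844), np.float64(0.46849999999999997), np.float64(-0.461))
pan (np.float32(47.959312), np.float64(0.439), np.float64(-0.218))
[ 0.3702098  -0.34378647  0.007     ]
[ 0.37182274 -0.34380723  0.012     ]
fine (np.float32(45.25029), np.float64(0.547), np.float64(-0.4065))
med (np.float32(64.61822), np.float64(0.3695), np.float64(-0.3445))
coarse (np.float32(48.155975), np.float64(0.4725), np.float64(-0.453))
pan (np.float32(73.06137), np.float64(0.4405), np.float64(-0.2135))
```

Rim fits from the wrist and side views agree: medium at (0.370, -0.344), stack at about (0.4425, -0.213).

Call:
{"method": "servo_tool", "body": {
  "deltas": [-1.1,0.05,3.1,0,0,0,0,3.1,0,0,0,0,3.0,0,0,0,0,2.0,0,0,0,0,1.0,0,0,0,0,0,0,0,0,0,0,0,255,0,0,0,0,255,0,0,0,0,255,0,0,0,0,255,0,0,0,0,255],
  "force": 20
}}

```text
time: 11.2
tool_pos: [0.3697, -0.3445, 0.0101]
tcp_rot: [[1.0, -0.004, 0.0], [-0.004, -1.0, -0.0], [0.0, 0.0, -1.0]]
ft_force: [-0.4, 0.6, 6.3]
finger_gap: 0.0544
gripper_force: 20.0
```

Call:
{"method": "servo_tool", "body": {
  "deltas": [0,0,-3,0,255,0,0,-4.6,0,255,0,0,-4.6,0,255,2.4,-4.4,0,0,255,2.4,-4.4,0,0,255,2.4,-4.4,0,0,255,0,0,0,0,255,0,0,2.5,0,255,0,0,1.5,0,255,0,0,0.9,0,255,0,0,0.5,0,255,0,0,0.3,0,255,0,0,0.2,0,255,0,0,0,0,255,0,0,0,0,255]
}}

```text
time: 13.08
tool_pos: [0.4423, -0.2127, 0.0731]
tcp_rot: [[1.0, -0.004, 0.0], [-0.004, -1.0, -0.0], [0.0, 0.0, -1.0]]
ft_force: [-0.9, -0.4, -0.5]
finger_gap: 0.0543
gripper_force: 20.0
```

Call:
{"method": "servo_tool", "body": {
  "deltas": [0,0,0.1,0,255,0,0,0.1,0,255,0,0,0.1,0,255,0,0,0,0,255]
}}

```text
time: 13.58
tool_pos: [0.4421, -0.2126, 0.0703]
tcp_rot: [[1.0, -0.004, 0.0], [-0.004, -1.0, -0.0], [0.0, 0.0, -1.0]]
ft_force: [-3.6, 2.6, 13.5]
finger_gap: 0.0541
gripper_force: 20.0
```

Call:
{"method": "servo_tool", "body": {
  "deltas": [0,0,-0.05,0,255,0,0,0,0,180,0,0,0,0,60,0,0,0,0,0,0,0,0,0,0,0,0,-4,0,0,0,0,-4,0,0,0.6,4.8,0,0,0,0.6,4.8,0,0,0,0.6,4.8,0,0,0,0.6,4.8,0.5,0,0,0.5,4.9,1,0,0,0,0,0,0,0,0,0,0,0,0]
}}

```text
time: 15.32
tool_pos: [0.4699, -0.4534, 0.135]
tcp_rot: [[1.0, -0.005, -0.001], [-0.005, -1.0, 0.001], [-0.001, -0.001, -1.0]]
ft_force: [0.3, -0.9, 0.2]
finger_gap: 0.091
gripper_force: 0.0
```

```bash
python3 - <<'E'
from circ import *
o=robot.get_obs();C=cam('wrist',o)
im=np.ascontiguousarray(robot.get_image('wrist')[:,:,::-1]);cv2.imwrite('pics/w6.png',im)
s=np.ascontiguousarray(robot.get_image('side')[:,:,::-1]);cv2.imwrite('pics/side6.png',s)
print(o['time'],o['tool_pos'])
c=rim(im,C,(.472,-.454),.027,.035);print('coarse',c,goto(o,[c[1],c[2],.009]))
print('stack',rim(im,C,(.4425,-.213),.027,.088))
print('side stack',rim(s,cam('side'),(.44,-.217),.027,.088))
print('lid disc',rim(im,C,(.474,-.358),.027,.011), 'head',rim(im,C,(.474,-.358),.015,.036))
a=np.hstack([cv2.resize(im[60:260,0:450],(500,222)),cv2.resize(s[140:210,250:330],(254,222),interpolation=cv2.INTER_CUBIC)]);cv2.imwrite('pics/c6.png',a)
E
```

```text
15.325 [ 0.4699191  -0.45337031  0.13502281]
coarse (np.float32(39.053978), np.float64(0.474), np.float64(-0.4565)) shift cm [ 0.42  0.32 12.6 ] curyaw -90.3
stack (np.float32(62.68193), np.float64(0.44), np.float64(-0.213))
side stack (np.float32(20.479534), np.float64(0.439), np.float64(-0.217))
lid disc (np.float32(45.396294), np.float64(0.472), np.float64(-0.3585)) head (np.float32(51.627098), np.float64(0.478), np.float64(-0.3675))
```

View pics/c6.png

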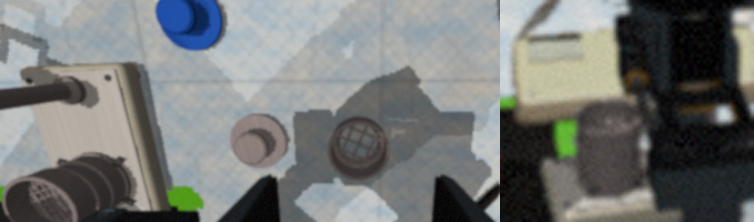

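The stack is straight with the medium seated. The coarse sieve is at (358,147) in the crop, between the finger tips. Picking it up.

Call:
{"method": "servo_tool", "body": {
  "deltas": [0.35,0.25,3.1,0,0,0,0,3.1,0,0,0,0,3.2,0,0,0,0,2.1,0,0,0,0,1.0,0,0,0,0,0,0,0,0,0,0,0,255,0,0,0,0,255,0,0,0,0,255,0,0,0,0,255,0,0,0,0,255],
  "force": 20
}}

```text
time: 16.8
tool_pos: [0.4737, -0.4564, 0.0106]
tcp_rot: [[1.0, -0.004, 0.0], [-0.004, -1.0, -0.0], [0.0, 0.0, -1.0]]
ft_force: [-1.0, 0.3, 4.8]
finger_gap: 0.0548
gripper_force: 20.0
```

Call:
{"method": "servo_tool", "body": {
  "deltas": [0,0,-3,0,255,0,0,-5.4,0,255,0,0,-6,0,255,-0.8,-4.9,0,0,255,-0.6,-4.9,0,0,255,-0.6,-4.9,0,0,255,-0.6,-4.9,0,0,255,-0.6,-4.8,0,0,255,0,0,0,0,255,0,0,0,0,255,0,0,2.5,0,255,0,0,1.5,0,255,0,0,1.0,0,255,0,0,0.5,0,255,0,0,0.3,0,255,0,0,0.2,0,255,0,0,0,0,255,0,0,0,0,255]
}}

```text
time: 19.05
tool_pos: [0.4429, -0.2123, 0.0947]
tcp_rot: [[1.0, -0.004, 0.0], [-0.004, -1.0, -0.0], [0.0, 0.0, -1.0]]
ft_force: [-0.1, -0.1, -1.1]
finger_gap: 0.0545
gripper_force: 20.0
```

Call:
{"method": "servo_tool", "body": {
  "deltas": [-0.05,0.04,0.1,0,255,0,0,0.1,0,255,0,0,0.1,0,255,0,0,0,0,255]
}}

```text
time: 19.55
tool_pos: [0.4424, -0.2128, 0.0916]
tcp_rot: [[1.0, -0.004, 0.0], [-0.004, -1.0, -0.0], [0.0, 0.0, -1.0]]
ft_force: [-0.9, -1.1, 3.9]
finger_gap: 0.0544
gripper_force: 20.0
```

Call:
{"method": "servo_tool", "body": {
  "deltas": [0,0,0.05,0,255,0,0,0,0,180,0,0,0,0,60,0,0,0,0,0,0,0,0,0,0,0,0,-4,0,0,0,0,-4,0,0,1.2,4.9,0,0,0,1.2,4.9,0,0,0,1.1,4.8,3,0,0,0,0,0.8,0,0,0,0,0,0,0,0,0,0,0,0]
}}

```text
time: 21.18
tool_pos: [0.4767, -0.358, 0.1335]
tcp_rot: [[1.0, -0.004, 0.0], [-0.004, -1.0, -0.0], [0.0, 0.0, -1.0]]
ft_force: [0.3, 0.1, 0.9]
finger_gap: 0.0911
gripper_force: 0.0
```

```bash
python3 - <<'E'
from circ import *
o=robot.get_obs();C=cam('wrist',o)
im=np.ascontiguousarray(robot.get_image('wrist')[:,:,::-1]);cv2.imwrite('pics/w7.png',im)
print(o['time'],o['tool_pos'])
d=rim(im,C,(.474,-.3585),.027,.011);h=rim(im,C,(d[1],d[2]),.015,.036,.006);print('lid disc',d,'head',h,goto(o,[d[1],d[2],.025]))
st=rim(im,C,(.4425,-.213),.027,.116);print('stack',st)
s=robot.get_image('side')[:,:,::-1]
q=im.copy()
for cx,r,z in [(d,.027,.011),(h,.015,.036),(st,.027,.116)]:
  for t in np.linspace(0,6.28,50): cv2.circle(q,tuple(np.int32(w2p(C,[cx[1]+r*np.cos(t),cx[2]+r*np.sin(t),z]))),0,(0,255,0))
cv2.imwrite('pics/c7.png',np.hstack([cv2.resize(q[110:270,60:380],(500,250)),cv2.resize(s[130:210,250:330],(250,250),interpolation=cv2.INTER_CUBIC)]))
E
```

```text
21.175 [ 0.47668687 -0.35798286  0.13352369]
lid disc (np.float32(30.562489), np.float64(0.4735), np.float64(-0.359)) head (np.float32(12.5304985), np.float64(0.47), np.float64(-0.358)) shift cm [-0.32  0.1  10.85] curyaw -90.2
stack (np.float32(20.432716), np.float64(0.4405), np.float64(-0.2115))
```

View pics/c7.png

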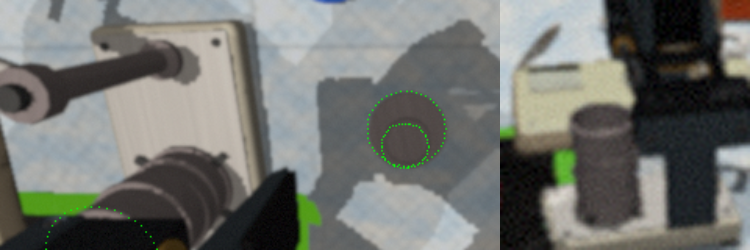

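The stack is straight, and the lid's disc and head fits agree at about (0.472, -0.359). Picking up the lid.

Call:
{"method": "servo_tool", "body": {
  "deltas": [-0.4,0.1,3.1,0,0,0,0,3.1,0,0,0,0,3.0,0,0,0,0,1.5,0,0,0,0,0.5,0,0,0,0,0,0,0,0,0,0,0,255,0,0,0,0,255,0,0,0,0,255,0,0,0,0,255,0,0,0,0,255,0,0,0,0,255,0,0,0,0,255],
  "force": 25
}}

```text
time: 22.9
tool_pos: [0.4726, -0.3597, 0.0209]
tcp_rot: [[1.0, -0.004, -0.0], [-0.004, -1.0, 0.0], [-0.0, -0.0, -1.0]]
ft_force: [-0.5, -1.3, -0.3]
finger_gap: 0.0288
gripper_force: 25.0
```

Call:
{"method": "servo_tool", "body": {
  "deltas": [0,0,-3,0,255,0,0,-5,0,255,0,0,-5,0,255,0,0,-4.4,0,255,-1.1,-4.9,0,0,255,-1.0,-4.9,0,0,255,-1.0,-4.9,0,0,255,0,0,0,0,255,0,0,0,0,255,0,0,2.5,0,255,0,0,1.7,0,255,0,0,1.0,0,255,0,0,0.5,0,255,0,0,0.3,0,255,0,0,0.2,0,255,0,0,0,0,255,0,0,0,0,255]
}}

```text
time: 25.02
tool_pos: [0.4424, -0.2127, 0.1332]
tcp_rot: [[1.0, -0.004, 0.0], [-0.004, -1.0, -0.0], [0.0, 0.0, -1.0]]
ft_force: [-0.1, -0.4, -0.6]
finger_gap: 0.0289
gripper_force: 25.0
```

Call:
{"method": "servo_tool", "body": {
  "deltas": [0,0,0.1,0,255,0,0,0.1,0,255,0,0,0.1,0,255,0,0,0.05,0,255,0,0,0,0,255]
}}

```text
time: 25.65
tool_pos: [0.4424, -0.2127, 0.1297]
tcp_rot: [[1.0, -0.004, 0.0], [-0.004, -1.0, -0.0], [0.0, 0.0, -1.0]]
ft_force: [-0.6, 0.7, 5.8]
finger_gap: 0.029
gripper_force: 25.0
```

Call:
{"method": "servo_tool", "body": {
  "deltas": [0,0,-0.03,0,255,0,0,0,0,160,0,0,0,0,60,0,0,0,0,0,0,0,0,0,0,0,0,-4,0,0,0,0,-5,0,0,2,-1.5,-4,0,0,2,-1.5,0,0,0,0,0,0,0,255,0,0,0,0,255]
}}

```text
time: 27.02
tool_pos: [0.4818, -0.1828, 0.2593]
tcp_rot: [[1.0, -0.004, -0.001], [-0.004, -1.0, 0.0], [-0.001, -0.0, -1.0]]
ft_force: [0.2, 0.2, -0.1]
finger_gap: 0.0745
gripper_force: 0.0
```

```bash
python3 - <<'E'
from circ import *
o=robot.get_obs();C=cam('wrist',o)
im=np.ascontiguousarray(robot.get_image('wrist')[:,:,::-1]);cv2.imwrite('pics/w8.png',im);np.save('w8.npy',o,allow_pickle=True)
print(o['time'],o['tool_pos'],o['qpos'])
q=cv2.resize(im[0:240,160:480],(800,600),interpolation=cv2.INTER_CUBIC)
cv2.imwrite('pics/c8.png',q)
E
```

```text
27.025 [ 0.48176848 -0.18282475  0.25925395] [-4.78472840e-01  2.94118184e-01  1.54578296e+00 -2.22219976e-04
  1.30278844e+00  1.09647327e+00]
```

View pics/c8.png

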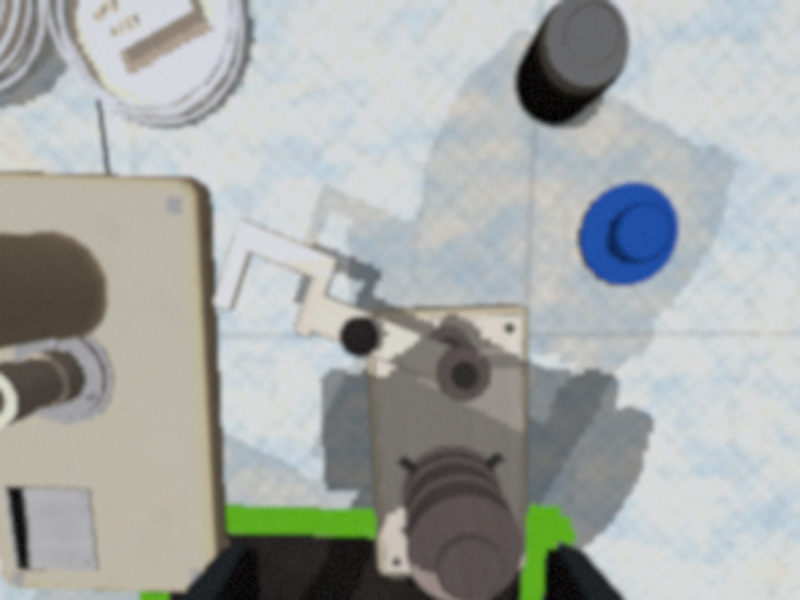

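The lid is seated on the stack at crop (465,560). The fork pin is at (303.6,134) full-frame and the hub at (345.6,149), with the arm pointing to the left and back.

```bash
python3 - <<'E'
from circ import *
o=np.load('w8.npy',allow_pickle=True).item();C=cam('wrist',o)
pin=p2w(C,(303.6,134.4),.157);hub=p2w(C,(345.6,148.8),.143);head=p2w(C,(160+470/2.5,568/2.5),.145)
d=pin-hub;print(pin,hub,head,np.hypot(*d[:2]),np.degrees(np.arctan2(d[1],d[0])),np.hypot(*(hub-head)[:2]))
o=robot.get_obs();print(goto(o,pin))
P=hub[:2]
for a in range(55,181,12):
    t=np.radians(a);c=P+.045*np.array([np.cos(t),np.sin(t)]);tg=np.array([-np.sin(t),np.cos(t)])
    print(a,'pin',np.round(c,4),'pusher',np.round(c-.021*tg,4))
E
```

```text
[ 0.5422718  -0.16845779  0.157     ] [ 0.52665547 -0.20964409  0.143     ] [ 0.44192248 -0.21404639  0.145     ] 0.044047481865230734 69.23512619330249 0.08484728277500173
shift cm [ 6.06 -1.48 10.22] curyaw -90.3
55 pin [ 0.5525 -0.1728] pusher [ 0.5697 -0.1848]
67 pin [ 0.5442 -0.1682] pusher [ 0.5636 -0.1764]
79 pin [ 0.5352 -0.1655] pusher [ 0.5559 -0.1695]
91 pin [ 0.5259 -0.1647] pusher [ 0.5469 -0.1643]
103 pin [ 0.5165 -0.1658] pusher [ 0.537  -0.1611]
115 pin [ 0.5076 -0.1689] pusher [ 0.5267 -0.16  ]
127 pin [ 0.4996 -0.1737] pusher [ 0.5163 -0.1611]
139 pin [ 0.4927 -0.1801] pusher [ 0.5065 -0.1643]
151 pin [ 0.4873 -0.1878] pusher [ 0.4975 -0.1695]
163 pin [ 0.4836 -0.1965] pusher [ 0.4898 -0.1764]
175 pin [ 0.4818 -0.2057] pusher [ 0.4837 -0.1848]
```

Call:
{"method": "servo_tool", "body": {
  "deltas": [4.8,-0.6,0,0,255,4.8,-0.6,0,0,255,0,0,0,0,255,0,0,4,0,255,0,0,4,0,255,0,0,3.2,0,255,0,0,0,0,255,0,0,0,0,255]
}}

```text
time: 28.08
tool_pos: [0.5785, -0.1718, 0.149]
tcp_rot: [[1.0, -0.005, 0.001], [-0.005, -1.0, -0.001], [0.001, 0.001, -1.0]]
ft_force: [-0.8, 0.7, 0.9]
finger_gap: 0.0006
gripper_force: 0.0
```

Call:
{"method": "servo_tool", "body": {
  "deltas": [-0.9,-0.2,0.1,0,255,-0.9,-0.2,0,0,255,-0.9,-0.2,0,0,255,-0.9,0.1,0,0,255,-0.9,0.2,0,0,255,-0.9,0.4,0,0,255,-0.9,0.5,0,0,255,0,0,0,0,255,0,0,0,0,255]
}}

```text
time: 29.2
tool_pos: [0.5154, -0.1771, 0.1467]
tcp_rot: [[1.0, -0.005, -0.0], [-0.005, -1.0, -0.0], [-0.0, 0.0, -1.0]]
ft_force: [1.4, -0.6, -1.2]
finger_gap: 0.0009
gripper_force: 0.2
```

```bash
python3 - <<'E'
from h import *
o=robot.get_obs();C=cam('wrist',o);print(o['tool_pos'])
im=robot.get_image('wrist')[:,:,::-1];cv2.imwrite('pics/w9.png',im)
s=robot.get_image('side')[:,:,::-1];n=robot.get_image('scene')[:,:,::-1]
cv2.imwrite('pics/c9.png',np.hstack([cv2.resize(im[100:,160:480],(427,400)),cv2.resize(s[110:210,240:340],(370,400),interpolation=cv2.INTER_CUBIC)]))
E
```

```text
[ 0.51539067 -0.17712208  0.14670535]
```

View pics/c9.png

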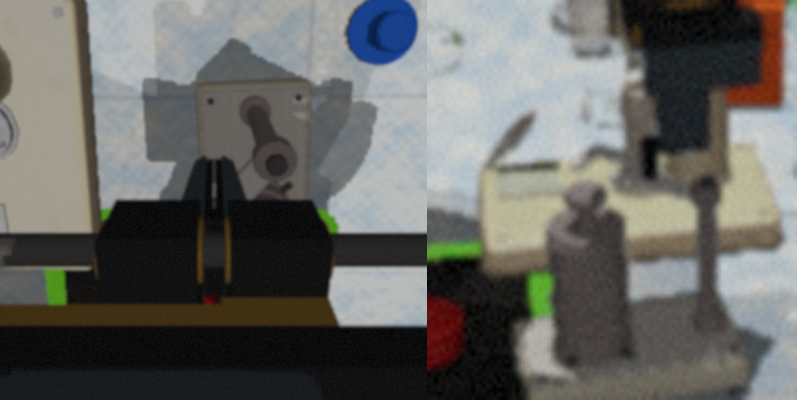

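The wrist and side views show the pin ahead of the fingertips, with the arm about 40° from home. I'll move the fingers to the pin's left side and push it home.

Call:
{"method": "servo_tool", "body": {
  "deltas": [1.2,0,0,0,255,0,-1.4,0,0,255,0,-1.3,0,0,255,-1.8,0,0,0,255,-1.8,0,0,0,255,0,0,0,0,255,-0.2,0.8,0,0,255,-0.2,0.8,0,0,255,-0.3,0.8,0,0,255,-0.3,0.8,0,0,255,0,0,0,0,255,0,0,0,0,255]
}}

```text
time: 30.85
tool_pos: [0.4818, -0.1821, 0.1468]
tcp_rot: [[1.0, -0.005, 0.001], [-0.005, -1.0, -0.0], [0.001, 0.0, -1.0]]
ft_force: [-0.7, 0.1, -0.8]
finger_gap: 0.0001
gripper_force: 0.0
```

Call:
{"method": "servo_tool", "body": {
  "deltas": [0,0.3,0,0,255,0,0.3,0,0,255,0,0.3,0,0,255,0,0,0,0,255,0,0,0,0,255]
}}

```text
time: 31.48
tool_pos: [0.4815, -0.1909, 0.1468]
tcp_rot: [[1.0, -0.004, 0.0], [-0.004, -1.0, -0.0], [0.0, 0.0, -1.0]]
ft_force: [0.6, 1.2, -0.3]
finger_gap: 0.0005
gripper_force: 0.0
```

Call:
{"method": "servo_tool", "body": {
  "deltas": [0,0.15,0,0,255,0,0.15,0,0,255,0,0,0,0,255]
}}

```text
time: 31.85
tool_pos: [0.4812, -0.1938, 0.1467]
tcp_rot: [[1.0, -0.005, -0.0], [-0.005, -1.0, 0.0], [-0.0, -0.0, -1.0]]
ft_force: [-0.7, 1.9, 0.8]
finger_gap: 0.0004
gripper_force: 0.7
```

Call:
{"method": "servo_tool", "body": {
  "deltas": [0,0.15,0,0,255,0,0.15,0,0,255,0,0,0,0,255]
}}

```text
time: 32.22
tool_pos: [0.481, -0.1948, 0.1465]
tcp_rot: [[1.0, -0.005, -0.001], [-0.005, -1.0, 0.004], [-0.001, -0.004, -1.0]]
ft_force: [1.6, 18.2, 4.3]
finger_gap: 0.0006
gripper_force: 9.3
```

Call:
{"method": "servo_tool", "body": {
  "deltas": [0,0.15,0,0,255,0,0,0,0,255]
}}

```text
time: 32.48
tool_pos: [0.4809, -0.1952, 0.1465]
tcp_rot: [[1.0, -0.005, -0.001], [-0.005, -1.0, 0.005], [-0.001, -0.005, -1.0]]
ft_force: [3.3, 28.2, 7.0]
finger_gap: 0.0004
gripper_force: 14.1
```

Call:
{"method": "servo_tool", "body": {
  "deltas": [0,-0.4,0,0,255,0,-0.8,0,0,255,0,-0.8,0,0,255,0,0,-4,0,255,0,0,-4,0,255,-1.5,0,-4,0,255,-2,1,0,0,255,-2,1,0,0,255,0,0,0,0,255,0,0,0,0,255]
}}

```text
time: 33.72
tool_pos: [0.4268, -0.1979, 0.2668]
tcp_rot: [[1.0, -0.005, 0.0], [-0.005, -1.0, -0.0], [0.0, 0.0, -1.0]]
ft_force: [-0.1, -0.1, -0.2]
finger_gap: 0.0004
gripper_force: 0.0
```

```bash
python3 - <<'E'
from circ import *
o=robot.get_obs();C=cam('wrist',o);print(o['time'],o['tool_pos'],o['ft_force'])
im=np.ascontiguousarray(robot.get_image('wrist')[:,:,::-1]);cv2.imwrite('pics/w10.png',im)
H=np.array([.5266,-.2096]);g=cv2.GaussianBlur(cv2.cvtColor(im,cv2.COLOR_BGR2GRAY),(0,0),1)
# darkness of the pin's top disc along its circle
for a in range(150,200,3):
    t=np.radians(a);v=[]
    for r in (0,.003,.005):
        for f in np.linspace(0,6,6): v.append(g[tuple(np.int32(np.round(w2p(C,[H[0]+.045*np.cos(t)+r*np.cos(f),H[1]+.045*np.sin(t)+r*np.sin(f),.157])))[::-1])])
    print(a,round(float(np.mean(v)),1),end='; ')
print('\nhead',w2p(C,(.442,-.213,.145)),rim(im,C,(.442,-.213),.015,.145,.008))
E
```

```text
33.725 [ 0.42679535 -0.19790433  0.26678237] [-0.08338501 -0.08913403 -0.15490049]
150 188.4; 153 188.5; 156 189.3; 159 189.2; 162 187.3; 165 180.3; 168 160.9; 171 121.4; 174 84.3; 177 39.1; 180 22.9; 183 17.8; 186 29.2; 189 46.1; 192 73.7; 195 95.6; 198 103.0; 
head [333.34310125 176.48093416] (np.float32(27.980919), np.float64(0.4425), np.float64(-0.213))
```

The pin's dark top lies at about 182°, where the home direction is 183°, so the fork is home. The knob head hasn't shifted and the arm is clear.

```bash
python3 -c "
from station import robot
print(robot.finish_job())"
```

```text
the job is handed in; nothing more can be done
None
```

I stacked the fine, medium and coarse sieves and the lid on the receiver pan, swung the fork against its home stop around the knob's neck, and handed the job in at about 34 s of the 128 s allowed. I checked the final fork and knob positions numerically from the last wrist image, because my 14 picture views were used up; the arm never went near the beaker or jar.

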